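Put the burner caps back on the gas hob

TASK

The hob has been cleaned and its four burner caps still lie on the worktop: put each cap back on the burner head of its own size and shape, right way up, lying flat and centred on the head, the oblong one lined up with its oblong head. Set the caps down gently, do not drop them, and leave the screwdriver and the tape measure where they are.

Things in the scene. Friction and masses are not known exactly. Their poses are not given: they have to be found in the camera images.
- cap_small: Loose small round burner cap: a flat disc of black enamelled metal, 38 mm in diameter, 14 mm thick (vertical side 11 mm high, then a slight bevel at the top), lying right way up on the white worktop at the start. Origin: centre of its underside; z up through its top. Its turn about z does not matter.
- cap_medium: Loose medium round burner cap: a flat disc of black enamelled metal, 51 mm in diameter, 14 mm thick (vertical side 11 mm high, then a slight bevel at the top), lying right way up on the white worktop at the start. Origin: centre of its underside; z up through its top. Its turn about z does not matter.
- cap_large: Loose large round burner cap: a flat disc of black enamelled metal, 64 mm in diameter, 14 mm thick (vertical side 11 mm high, then a slight bevel at the top), lying right way up on the white worktop at the start. Origin: centre of its underside; z up through its top. Its turn about z does not matter.
- cap_oblong: Loose oblong burner cap: a flat bar of black enamelled metal with half-round ends and straight parallel sides, 130 mm long (along its x), 44 mm wide (along its y), 14 mm thick (vertical side 12.5 mm high), lying right way up on the white worktop at the start. Origin: centre of its underside; z up. Either way round is right.
- burner_small: Fixed small round burner head on the black hob plate: bright aluminium drum with a flat level top 38 mm in diameter (the same as its cap), on a dark skirt 52 mm in diameter and 8 mm high. Origin: centre of its underside, on the hob plate, 8 mm above the worktop; z up. The flat top on which the cap lies is 22 mm above the origin. A thin white igniter pin beside it stays below the top. Its turn about z does not matter.
- burner_medium: Fixed medium round burner head on the black hob plate: bright aluminium drum with a flat level top 51 mm in diameter (the same as its cap), on a dark skirt 65 mm in diameter and 8 mm high. Origin: centre of its underside, on the hob plate, 8 mm above the worktop; z up. The flat top on which the cap lies is 22 mm above the origin. A thin white igniter pin beside it stays below the top. Its turn about z does not matter.
- burner_large: Fixed large round burner head on the black hob plate: bright aluminium drum with a flat level top 64 mm in diameter (the same as its cap), on a dark skirt 78 mm in diameter and 8 mm high. Origin: centre of its underside, on the hob plate, 8 mm above the worktop; z up. The flat top on which the cap lies is 22 mm above the origin. A thin white igniter pin beside it stays below the top. Its turn about z does not matter.
- burner_oblong: Fixed oblong burner head on the black hob plate: bright aluminium, flat level top with half-round ends, 130 mm long (along its x) and 44 mm wide (along its y), the same outline as its cap, on a dark skirt 144 by 58 mm and 8 mm high. Origin: centre of its underside, on the hob plate, 8 mm above the worktop; z up. The flat top on which the cap lies is 22 mm above the origin.
- screwdriver: Bystander: screwdriver with a red handle, 200 mm long and 26 mm thick, lying along its x on the worktop to the left of the caps (seen from the robot). Origin: mid-length, at the worktop. To be left where it is.
- tape_measure: Bystander: orange tape measure case, 62 x 34 mm and 60 mm tall, standing on the worktop farther from the robot than the caps. Origin: centre of its underside. To be left where it is.
Not all that is in view belongs to the job. Leave any orange look-alike of the cap_large alone. What is shaped like the cap_oblong but orange is not meant.

How it is judged:
At the end, for the whole second after the job is handed in: Each of the four caps lies released and at rest on the burner head of its own size and shape: centres within 10 mm horizontally, underside 19 to 25 mm above the head's origin (lying on its top), level within 0.1 rad and right way up; the oblong cap's length within 0.17 rad of its head's (horizontal distance between cap_small and burner_small below 0.01 m and z of cap_small in the frame of burner_small between 0.019 and 0.025 m and angle between each of cap_small, cap_medium, cap_large, cap_oblong's own z axis and vertical below 0.1 rad and linear speed of each of cap_small, cap_medium, cap_large, cap_oblong below 0.02 m/s and angular speed of each of cap_small, cap_medium, cap_large, cap_oblong below 0.2 rad/s and horizontal distance between cap_medium and burner_medium below 0.01 m and z of cap_medium in the frame of burner_medium between 0.019 and 0.025 m and horizontal distance between cap_large and burner_large below 0.01 m and z of cap_large in the frame of burner_large between 0.019 and 0.025 m and horizontal distance between cap_oblong and burner_oblong below 0.01 m and z of cap_oblong in the frame of burner_oblong between 0.019 and 0.025 m and angle between the x axis of cap_oblong and the x axis of burner_oblong, either way round below 0.17 rad); the robot touches nothing.
It fails at once if the screwdriver is shifted by more than 30 mm (distance of screwdriver from where it was at the start of the episode above 0.03 m).
It fails at once if the tape measure is shifted by more than 30 mm (distance of tape_measure from where it was at the start of the episode above 0.03 m).
It fails at once if a cap is dropped or flung (faster than 0.7 m/s with no finger on it, a free fall of about 25 mm) ((linear speed of cap_small above 0.7 m/s and contact force between the fingers and cap_small below 0.05 N) or (linear speed of cap_medium above 0.7 m/s and contact force between the fingers and cap_medium below 0.05 N) or (linear speed of cap_large above 0.7 m/s and contact force between the fingers and cap_large below 0.05 N) or (linear speed of cap_oblong above 0.7 m/s and contact force between the fingers and cap_oblong below 0.05 N)).
It also fails if it takes over 102 s, if anything falls off the work surface, if the arm or the gripper's body presses on something with over 40 N, if the wrist force passes 120 N, or if a joint passes its speed limit or range.

ROBOT

A 7-joint arm with a two-finger parallel gripper is mounted at the origin on the work surface. World frame = base frame: x ahead of the robot, y to its left, z up, the work surface at z = 0. Lengths are in m, angles in rad, forces in N, time in s.
With the tool pointing down it reaches from about 0.4 to 0.875 m from the base axis. Payload 19.3 kg.
Tool frame: the origin (TCP) lies at the very end of the fingers, on their centre line; the grasp point (between the pads) lies 19 mm behind it; z points along the fingers, y is the line along which they close (so a half turn about z gives the same grasp; the last joint's range is limited). The gripper opens to 85 mm and grips with 20 to 120 N. Pads are 22 mm wide; open, the fingers measure 114 mm over their backs; the gripper's body (76 mm by 85 mm) begins 54 mm behind the grasp point. The pads swing forward as they close: fully open they stand 13 mm farther back than shut.
Start: joints at [1.076, 0.521, -0.036, 1.599, 0.021, 1.021, -0.113], TCP at [0.258, -0.569, 0.231] pointing down, gripper open.
Joint ranges: [-2.91, 2.91], [-0.3, 2.13], [-1.5, 1.42], [0.17, 2.43], [-1.26, 4.41], [0.16, 1.93], [-2.52, 2.52]. Speed limits (rad/s): [1.89, 1.89, 2.39, 2.39, 3.01, 3.01, 3.01].

INTERFACE

Orientations are given as [roll, pitch, yaw] about the fixed x, y, z axes, in that order (R = Rz(yaw) Ry(pitch) Rx(roll)).
In Python, from workcell import bot gives the robot as it stands.
- The arm moves only by the tool carry_out, never from a script. Its argument "rows" is a list that holds one entry, the list of rows, each a list of 4 numbers: the shift along the tool's x, y, z in m, then the turn about the tool's z in degrees. In form: [[[x, y, z, twist], ...]]. A call has 1 to 12 rows; each row is the pose to reach, as a shift and turn from the pose commanded when the call began, along the tool's axes at that moment; what a row does not reach only later rows make up. A row lasts 1/12 s, in which the tool goes at most 41.7 mm and 7.16 degrees, less where a joint would pass 70% of its speed; a pose out of reach is approached as far as the arm can. A call with a gripper value outside its range is refused whole. "grip" is the finger opening in m, from 0 to 0.0854, set as the call begins (left out, the last holds). The fingers move at their own pace and stop on an object; "grip_force" is the grip in N (left out, the last holds). Time passes only in rows, so rows that repeat a pose let the fingers close. It gives the time, the measured TCP pose, the force, the opening and the grip force at its end, in the units of the state.
- bot.observe(): the state, without advancing time (a new reading comes with each control period).
- bot.grab_frame(name): name is "side" or "top" or "wrist"; returns a dict with "pixels" (480x640x3 uint8, red, green, blue), "K" (3x3 intrinsics, pixels), "pose" (4x4, takes a point from camera to world coordinates). Camera axes: x right, y down, z forward; pixel columns grow to the right and rows downward; lengths in m; the calibration is good to about 2 mm. A picture is of the moment at which its call begins. There is no depth.
- bot.job_done(): hands the job in; it is judged then, once.
Trained networks look in a picture, given as the dict that the camera call returned (one of the last four; its "shot" number tells which), for a name from the list of things; names that differ only in an ending like _2 or _b are one class to them, and where a whole thing is asked for, a point or a joint stands for the part that bears it (a point fixed in the world has none). Each returns a list of dicts, best first, with "conf" (0 to 1); they miss things now and then, are a little off and sometimes report something else, mostly with a low value. They report only what shows in the picture. A call takes as long as a camera call. They do not tell look-alikes from the thing itself.
- bot.look_for(picture, label): "position" ([column, row] in pixels, amid what is visible of it).
- bot.regions_of(picture, label): "region" (480x640 bool, what is visible of it) and "position" ([column, row] in pixels, amid what is visible of it).
- bot.spot_point(picture, label): "position" ([column, row] in pixels: a listed point, or the origin of a listed thing).
The state is a dict: "clock": time; "qpos": joint angles; "qd": joint speeds; "joint_efforts": joint torques, N m; "position": TCP position; "tool_rot": TCP orientation; "force": force on the tool from outside, world axes, zero at the start; "moment": the same for the moment, N m; "grip_width": finger opening in m; "finger_force": force on a finger pad.
Only numpy, scipy, OpenCV 4.12 (cv2) and the standard library are available. Lean on these libraries where they do the work, as an engineer would, in place of code of your own. Each camera call takes 0.05 s, during which the arm holds its last target. There are 200 camera calls.

## Working session

There is one attempt and no reset: what is moved stays moved. The work goes in short steps, Python scripts to look and compute and a tool call to move; the robot and the scene stay as the last step left them, time stands still between calls to the robot, and variables do not carry over. Pictures are saved under pics/ and viewed, at most 18 in all, crops included, and the job is handed in when it is done.

Besides the shell and the picture viewer there is one more tool, called after ">>>" as a command line: name --argument value ..., lists and objects as JSON in quotes. carry_out: Moves the arm, as the interface text tells. Its arguments: {"type":"object","properties":{"rows":{"type":"array","items":{"type":"array","items":{"type":"array","items":{"type":"number"}}}},"grip":{"type":"number"},"grip_force":{"type":"number"}},"required":["rows"]}

```bash
mkdir -p pics; cat > h.py <<'E'
import numpy as np, cv2
from workcell import bot
def save(p,name,crop=None,scale=1):
    im=p["pixels"][:,:,::-1]
    if crop: x0,y0,x1,y1=crop; im=im[y0:y1,x0:x1]
    cv2.imwrite("pics/"+name,cv2.resize(im,None,fx=scale,fy=scale,interpolation=cv2.INTER_CUBIC))
def ray(p,uv):
    d=np.linalg.inv(p["K"])@np.array([uv[0],uv[1],1.]); T=np.array(p["pose"])
    return T[:3,3],T[:3,:3]@d
def onz(p,uv,z):
    o,d=ray(p,uv); return o+d*(z-o[2])/d[2]
def tri(obs):
    A=np.zeros((3,3));b=np.zeros(3)
    for p,uv in obs:
        o,d=ray(p,uv); d=d/np.linalg.norm(d); M=np.eye(3)-np.outer(d,d); A+=M;b+=M@o
    return np.linalg.solve(A,b)
def proj(p,X):
    T=np.linalg.inv(p["pose"]); c=p["K"]@(T[:3,:3]@np.asarray(X)+T[:3,3]); return c[:2]/c[2]
E
python3 - <<'E'
from h import *
s=bot.observe(); print(s["position"],s["tool_rot"],s["grip_width"],s["clock"])
N=["cap_small","cap_medium","cap_large","cap_oblong","burner_small","burner_medium","burner_large","burner_oblong"]
for c in ["top","side","wrist"]:
    p=bot.grab_frame(c); save(p,c+"0.png"); print(c,p["pose"][:3,3].round(3),p["pose"][:3,2].round(2),p["K"][0,0])
    for n in N:
        print(n,[(np.round(r["position"]).tolist(),round(r["conf"],2)) for r in bot.spot_point(p,n)[:4]])
E
```

```text
[ 0.25742349 -0.56918063  0.23073407] [-3.14049688e+00  1.07591928e-04  4.24828681e-01] 0.08491815324793274 0.0
top [0.329 0.062 1.198] [ 0.16  0.02 -0.99] 615.6279111249784
cap_small [([190.0, 198.0], 0.81)]
cap_medium [([187.0, 286.0], 0.7)]
cap_large [([284.0, 201.0], 0.61)]
cap_oblong [([285.0, 292.0], 0.75), ([246.0, 367.0], 0.61)]
burner_small [([416.0, 182.0], 0.81), ([116.0, 216.0], 0.39)]
burner_medium [([518.0, 190.0], 0.71)]
burner_large [([520.0, 280.0], 0.78)]
burner_oblong [([424.0, 275.0], 0.6)]
side [0.358 0.795 0.854] [ 0.14 -0.64 -0.76] 578.0653712255556
cap_small [([239.0, 341.0], 0.57)]
cap_medium [([344.0, 367.0], 0.9)]
cap_large [([253.0, 303.0], 0.9), ([275.0, 254.0], 0.59)]
cap_oblong [([434.0, 330.0], 0.61), ([364.0, 281.0], 0.6), ([321.0, 112.0], 0.51), ([375.0, 179.0], 0.34)]
burner_small [([290.0, 165.0], 0.59)]
burner_medium [([321.0, 112.0], 0.62)]
burner_large [([398.0, 124.0], 0.71)]
burner_oblong [([376.0, 178.0], 0.95)]
wrist [ 0.326 -0.539  0.374] [-0.27 -0.12 -0.95] 387.11313796877965
cap_small []
cap_medium []
cap_large []
cap_oblong []
burner_small []
burner_medium []
burner_large []
burner_oblong []
```

View pics/top0.png

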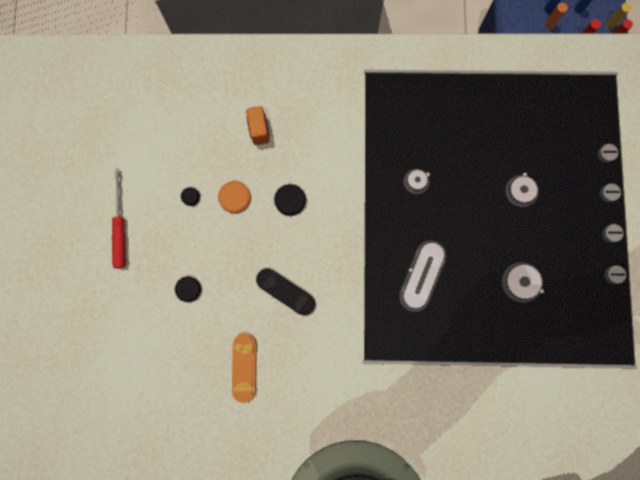

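View pics/side0.png

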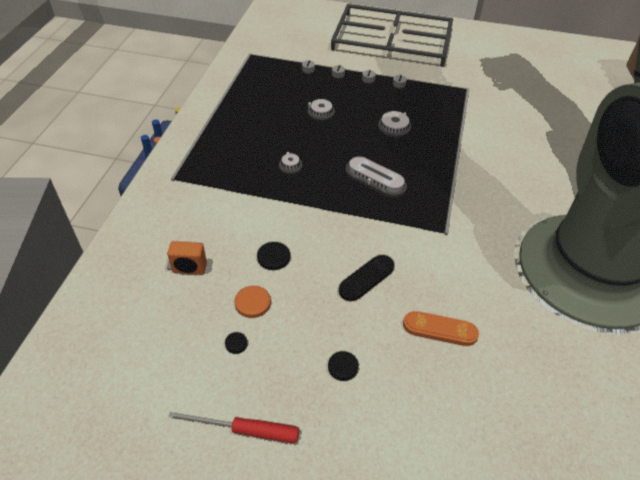

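The top view shows these candidates:
- **Small cap:** black (190,197).
- **Large cap:** black (290,200), with an orange look-alike disc at (235,197) to leave alone.
- **Medium cap:** black (188,289).
- **Oblong cap:** black (285,291), with an orange look-alike bar at (244,367) to leave alone.
- **Heads:** small (418,180), medium (524,189), large (524,282), oblong (423,275).

The side view agrees. Caps are at (236,343), (274,256), (343,365) and (367,278).

```bash
cat > meas.py <<'E'
from h import *
seed={"cap_small":((190,197),(236,343)),"cap_large":((290,200),(274,256)),"cap_medium":((188,289),(343,365)),"cap_oblong":((285,291),(367,278)),
"burner_small":((418,180),(290,160)),"burner_medium":((524,189),(321,107)),"burner_large":((524,282),(395,122)),"burner_oblong":((423,275),(376,174))}
def blob(p,uv,cap):
    im=p["pixels"].astype(int); g=im.max(2)
    m=((g<75) if cap else (g>130)).astype(np.uint8)
    k=45; w=np.zeros_like(m); u,v=uv; w[v-k:v+k,u-k:u+k]=1; m*=w
    if not cap: m=cv2.morphologyEx(m,cv2.MORPH_OPEN,np.ones((3,3),np.uint8))
    n,l,st,c=cv2.connectedComponentsWithStats(m)
    i=min(range(1,n),key=lambda i:np.hypot(*(c[i]-uv))-0.01*st[i,4] if st[i,4]>40 else 1e9)
    cs,_=cv2.findContours((l==i).astype(np.uint8),cv2.RETR_EXTERNAL,cv2.CHAIN_APPROX_NONE)
    h=cv2.convexHull(max(cs,key=len)); M=cv2.moments(h)
    return np.array([M["m10"]/M["m00"],M["m01"]/M["m00"]]),h[:,0,:],cv2.contourArea(h)
if __name__=="__main__":
    t=bot.grab_frame("top"); s=bot.grab_frame("side")
    vis=t["pixels"].copy(); vs=s["pixels"].copy()
    for n,(a,b) in seed.items():
        cap=n[0]=="c"; ca,ha,_=blob(t,a,cap); cb,hb,_=blob(s,b,cap); z=.010 if cap else .03
        X=tri([(t,ca),(s,cb)]); W=np.array([onz(t,q,z)[:2] for q in ha]); r=cv2.minAreaRect((W*1000).astype(np.float32))
        bx=cv2.boxPoints(r); e=bx[1]-bx[0]; f=bx[2]-bx[1]; e=e if np.hypot(*e)>np.hypot(*f) else f
        print(n,ca.round(1),cb.round(1),"tri",X.round(4),"top@z",onz(t,ca,z).round(4)[:2],"side@z",onz(s,cb,z).round(4)[:2],"size",np.round(r[1]),"yaw",round(float(np.degrees(np.arctan2(e[1],e[0]))),1),"R",round(float(np.hypot(X[0],X[1])),3))
        cv2.polylines(vis,[ha.reshape(-1,1,2)],True,(0,255,0)); cv2.polylines(vs,[hb.reshape(-1,1,2)],True,(0,255,0))
    a=cv2.resize(vis[150:330,165:565],None,fx=2,fy=2); b=cv2.resize(vs[90:390,165:465],None,fx=.8,fy=.8)
    c=np.zeros((600,800,3),np.uint8); c[:360]=a; c[360:600,:240]=b
    cv2.imwrite("pics/meas.png",c[:,:,::-1])
E
python3 meas.py
```

```text
cap_small [190.2 196.3] [235.7 342.7] tri [0.6    0.3274 0.0021] top@z [0.5975 0.3256] side@z [0.5984 0.3317] size [36. 34.] yaw 46.8 R 0.683
cap_large [289.9 199.7] [273.2 255.6] tri [0.594  0.1281 0.002 ] top@z [0.5916 0.1276] side@z [0.5924 0.1343] size [61. 59.] yaw 0.6 R 0.608
cap_medium [187.7 288.9] [342.8 365.7] tri [0.4153 0.3247 0.0021] top@z [0.4141 0.3229] side@z [0.4154 0.329 ] size [46. 49.] yaw -89.6 R 0.527
cap_oblong [285.6 291.5] [365.9 277.6] tri [4.122e-01 1.339e-01 4.000e-04] top@z [0.4105 0.1333] side@z [0.4126 0.1413] size [126.  41.] yaw 57.5 R 0.433
burner_small [417.1 178.9] [290.  159.1] tri [ 0.6306 -0.1212  0.027 ] top@z [ 0.6296 -0.1207] side@z [ 0.6298 -0.1178] size [35. 36.] yaw -0.9 R 0.642
burner_medium [523.7 188.8] [320.9 105.2] tri [ 0.6119 -0.327   0.0271] top@z [ 0.6109 -0.326 ] side@z [ 0.6113 -0.3232] size [50. 48.] yaw 43.0 R 0.694
burner_large [524.4 281. ] [394.9 119.2] tri [ 0.4326 -0.32    0.0273] top@z [ 0.4322 -0.3191] side@z [ 0.4325 -0.3163] size [61. 62.] yaw -46.1 R 0.538
burner_oblong [423.4 274.9] [376.7 172. ] tri [ 0.4424 -0.1296  0.0266] top@z [ 0.4424 -0.1291] side@z [ 0.4417 -0.1258] size [ 46. 130.] yaw -22.8 R 0.461
```

View pics/meas.png

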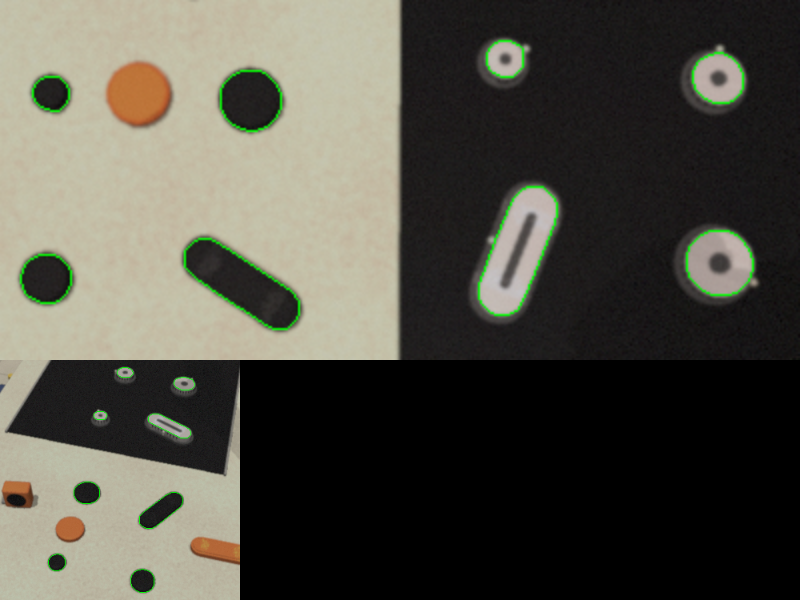

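Each outline matches its size (about 36, 48, 61 and 126x41 mm for the caps, against 35, 50, 61 and 130x46 mm for the heads). The overlay shows the chosen black caps and the bright heads, with the orange look-alikes left out. The two fixed views differ by up to 8 mm in y, so I'll use the wrist camera to decide, starting over the hob on the way.

>>> carry_out --rows '[[[0.287,-0.1655,-0.04,-65.7],[0.287,-0.1655,-0.04,-65.7],[0.287,-0.1655,-0.04,-65.7],[0.287,-0.1655,-0.04,-65.7],[0.287,-0.1655,-0.04,-65.7],[0.287,-0.1655,-0.04,-65.7],[0.287,-0.1655,-0.04,-65.7],[0.287,-0.1655,-0.04,-65.7],[0.287,-0.1655,-0.04,-65.7],[0.287,-0.1655,-0.04,-65.7],[0.287,-0.1655,-0.04,-65.7],[0.287,-0.1655,-0.04,-65.7]]]'

```text
clock: 2.45
position: [0.4501, -0.3014, 0.2711]
tool_rot: [-3.141, 0.0, 1.566]
force: [-0.0, -0.9, 0.1]
grip_width: 0.0855
finger_force: 0.0
```

```bash
cat > w.py <<'E'
from meas import *
def wrist(z_cap=.010,z_b=.030,name=None,s=None):
    p=bot.grab_frame("wrist"); o=bot.observe()
    print("tcp",np.round(o["position"],4),"yaw",round(float(np.degrees(o["tool_rot"][2])),2),"t",o["clock"],"F",np.round(o["force"],1),"w",round(o["grip_width"],4))
    if name: save(p,name)
    return p
E
python3 - <<'E'
from w import *
p=wrist(name="w1.png")
for n in ["burner_small","burner_medium","burner_large","burner_oblong"]:
    for r in bot.regions_of(p,n)[:2]:
        m=r["region"]&(p["pixels"].max(2)>130); 
        if m.sum()<50: continue
        h=cv2.convexHull(np.argwhere(m)[:,::-1].astype(np.int32)); M=cv2.moments(h); c=np.array([M["m10"],M["m01"]])/M["m00"]
        print(n,round(r["conf"],2),c.round(),onz(p,c,.03).round(4))
E
```

```text
tcp [ 0.4501 -0.3015  0.2711] yaw 89.73 t 2.5 F [-0.4  0.7  0.4] w 0.0851
burner_small 0.83 [529.   6.] [ 0.631 -0.136  0.03 ]
burner_medium 0.82 [481. 215.] [ 0.611  -0.3251  0.03  ]
burner_oblong 0.6 [336.  17.] [ 0.4616 -0.1443  0.03  ]
```

View pics/w1.png

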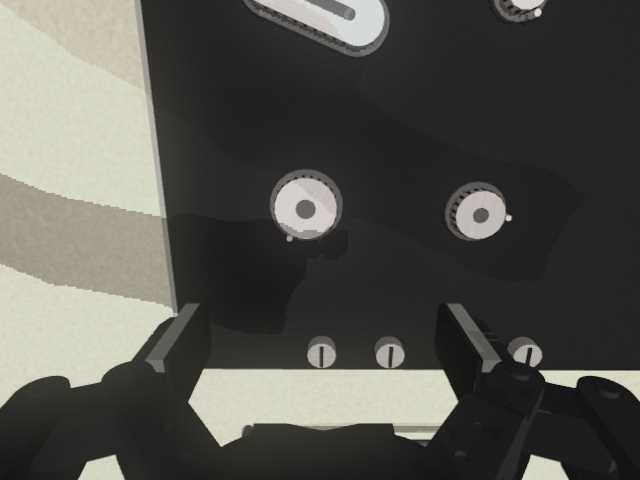

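The wrist view shows the large head at (305,208), the medium at (481,215), and the oblong and small heads at the top edge. The wrist fix on the medium head (0.611,-0.325) agrees with the top camera to 1 mm, so I'll use the top-camera positions. Next, over the large cap.

>>> carry_out --rows '[[[0.43,0.14,0.1,-0.3],[0.43,0.14,0.1,-0.3],[0.43,0.14,0.1,-0.3],[0.43,0.14,0.1,-0.3],[0.43,0.14,0.1,-0.3],[0.43,0.14,0.1,-0.3],[0.43,0.14,0.1,-0.3],[0.43,0.14,0.1,-0.3],[0.43,0.14,0.1,-0.3],[0.43,0.14,0.1,-0.3],[0.43,0.14,0.1,-0.3],[0.43,0.14,0.1,-0.3]]]'

```text
clock: 3.7
position: [0.5906, 0.1375, 0.1698]
tool_rot: [-3.141, -0.004, 1.582]
force: [0.2, 1.4, 1.0]
grip_width: 0.0853
finger_force: 0.0
```

```bash
cat >> w.py <<'E'
def capfix(p,lab,guess,z=.008):
    "refine: dark hull near projected guess, wrist view"
    uv=proj(p,[guess[0],guess[1],z]); g=p["pixels"].max(2)
    b=[r for r in bot.regions_of(p,lab) if np.hypot(*(np.array(r["position"])-uv))<60]
    if not b: print("no",lab,uv.round()); return
    m=b[0]["region"]; h=cv2.convexHull(np.argwhere(m)[:,::-1].astype(np.int32)); M=cv2.moments(h); c=np.array([M["m10"],M["m01"]])/M["m00"]
    W=np.array([onz(p,q[0],z)[:2]*1000 for q in h]).astype(np.float32); r=cv2.minAreaRect(W); bx=cv2.boxPoints(r); e=bx[1]-bx[0]; f=bx[2]-bx[1]; e=e if np.hypot(*e)>np.hypot(*f) else f
    print(lab,"exp",uv.round(),"got",c.round(1),"mean col",p["pixels"][m].mean(0).round(),"xy",onz(p,c,z)[:2].round(4),"size",np.round(r[1]),"yaw",np.degrees(np.arctan2(e[1],e[0])).round(1)); return c
E
python3 - <<'E'
from w import *
p=wrist(name="w2.png")
capfix(p,"cap_large",(.5916,.1276))
capfix(p,"cap_oblong",(.4105,.1333))
E
```

```text
tcp [0.5904 0.1349 0.17  ] yaw 90.6 t 3.75 F [-0.6 -0.  -1.2] w 0.0855
cap_large exp [325. 224.] got [325.8 221.8] mean col [49. 48. 44.] xy [0.592  0.1295] size [64. 65.] yaw -61.1
cap_oblong exp [103. 215.] got [103.5 209. ] mean col [46. 46. 42.] xy [0.412 0.138] size [134.  48.] yaw 57.1
```

View pics/w2.png

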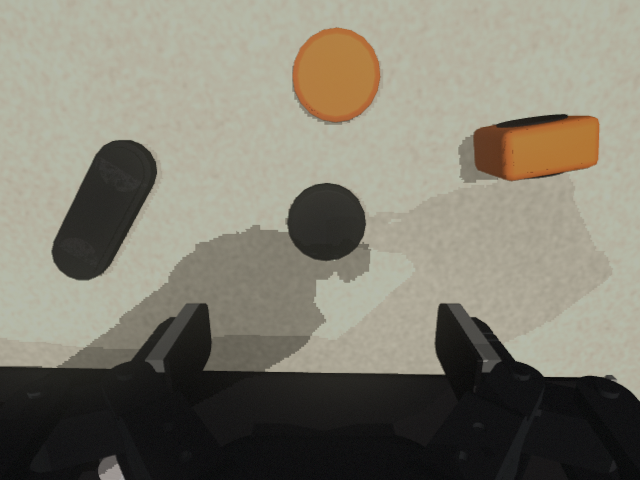

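Close view confirms the chosen black disc at (326,222) is 64 mm wide and lies between the fingers. The orange disc at (337,75) and the tape at (537,147) are clear. Descending.

>>> carry_out --rows '[[[0,0,0.03,0],[0,0,0.06,0],[0,0,0.09,0],[0,0,0.12,0],[0,0,0.14,0],[0,0,0.155,0],[0,0,0.16,0],[0,0,0.16,0],[0,0,0.16,0]]]' --grip 0.0854

```text
clock: 4.6
position: [0.5911, 0.1289, 0.0122]
tool_rot: [3.141, 0.0, 1.575]
force: [-0.2, 0.7, 0.3]
grip_width: 0.0857
finger_force: 0.0
```

>>> carry_out --rows '[[[0,0,0.008,0],[0,0,0.012,0],[0,0,0.014,0],[0,0,0.014,0],[0,0,0.014,0]]]'

```text
clock: 5.02
position: [0.5906, 0.1298, -0.0026]
tool_rot: [-3.142, -0.0, 1.577]
force: [0.4, 0.1, -0.0]
grip_width: 0.086
finger_force: 0.0
```

>>> carry_out --rows '[[[0,0,0,0],[0,0,0,0],[0,0,0,0],[0,0,0,0],[0,0,0,0],[0,0,0,0],[0,0,0,0],[0,0,0,0]]]' --grip 0.055 --grip_force 40

```text
clock: 5.68
position: [0.591, 0.1298, -0.0018]
tool_rot: [3.141, -0.0, 1.577]
force: [-3.2, -0.6, 12.5]
grip_width: 0.0614
finger_force: 40.8
```

The reading shows 61.4 mm width and 12 N upward, so the pads may be on the bevel. I'll reopen, go 4 mm lower and grip again.

>>> carry_out --rows '[[[0,0,0,0],[0,0,0,0],[0,0,0,0],[0,0,0.002,0],[0,0,0.004,0],[0,0,0.004,0]]]' --grip 0.0854

```text
clock: 6.18
position: [0.5903, 0.1296, -0.0072]
tool_rot: [-3.141, 0.0, 1.577]
force: [-0.6, 0.7, -0.5]
grip_width: 0.0853
finger_force: 0.0
```

>>> carry_out --rows '[[[0,0,0,0],[0,0,0,0],[0,0,0,0],[0,0,0,0],[0,0,0,0],[0,0,0,0],[0,0,0,0],[0,0,0,0]]]' --grip 0.055 --grip_force 40

```text
clock: 6.85
position: [0.5915, 0.1298, -0.0054]
tool_rot: [3.14, -0.0, 1.576]
force: [-1.7, -2.4, 19.5]
grip_width: 0.0619
finger_force: 49.9
```

>>> carry_out --rows '[[[0,0,-0.003,0],[0,0,-0.008,0],[0,0,-0.015,0],[0,0,-0.02,0],[0,0,-0.02,0],[0,0,-0.02,0]]]'

```text
clock: 7.35
position: [0.5908, 0.1297, 0.0137]
tool_rot: [3.141, -0.0, 1.577]
force: [-0.6, -0.1, -2.0]
grip_width: 0.062
finger_force: 44.1
```

```bash
python3 - <<'E'
from w import *
p=wrist(); s=bot.grab_frame("side")
a=cv2.resize(p["pixels"][180:420,100:540],(800,436)); 
u=proj(s,[.59,.13,.03]).astype(int); print(u)
b=cv2.resize(s["pixels"][u[1]-40:u[1]+40,u[0]-60:u[0]+60],None,fx=2,fy=2)
c=np.zeros((600,800,3),np.uint8); c[:436]=a; c[436:596,:240]=b; cv2.imwrite("pics/w3.png",c[:,:,::-1])
E
```

```text
tcp [0.5906 0.1296 0.0134] yaw 90.33 t 7.4 F [-0.3  0.9 -2.3] w 0.0617
[274 247]
```

View pics/w3.png

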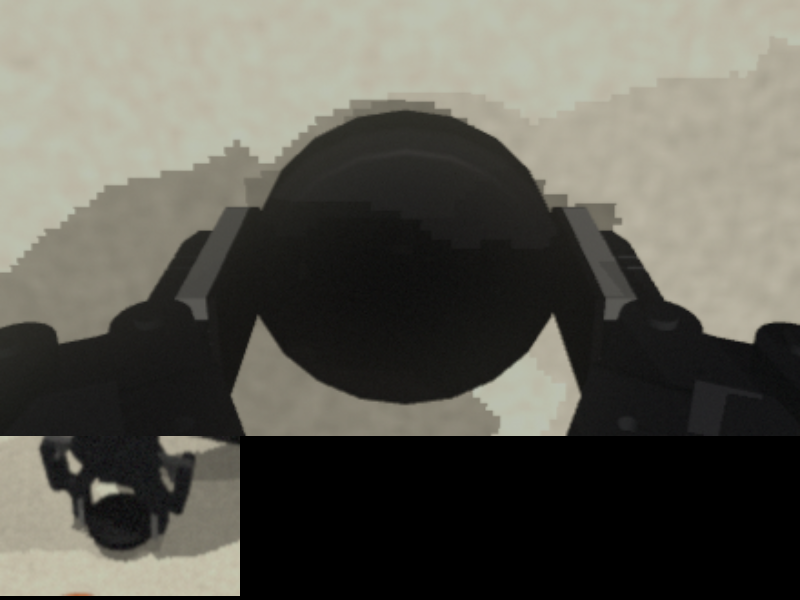

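Cap held level and centred between the pads; it weighs about 2 N. The underside is 5.5 mm above the TCP. Carrying it to the large head.

>>> carry_out --rows '[[[0,0,-0.04,0],[0,0,-0.075,0.3],[-0.035,-0.013,-0.09,0.3],[-0.448,-0.1616,-0.09,0.3],[-0.448,-0.1616,-0.09,0.3],[-0.448,-0.1616,-0.09,0.3],[-0.448,-0.1616,-0.09,0.3],[-0.448,-0.1616,-0.09,0.3],[-0.448,-0.1616,-0.09,0.3],[-0.448,-0.1616,-0.09,0.3],[-0.448,-0.1616,-0.09,0.3],[-0.448,-0.1616,-0.09,0.3]]]'

```text
clock: 8.45
position: [0.4518, -0.2607, 0.1032]
tool_rot: [-3.141, -0.0, 1.572]
force: [1.6, -0.3, -1.6]
grip_width: 0.0617
finger_force: 46.3
```

>>> carry_out --rows '[[[0,0,0,0],[0,0,0,0],[0,0,0,0],[0,0,0,0]]]'

```text
clock: 8.78
position: [0.4535, -0.2576, 0.1032]
tool_rot: [3.141, -0.001, 1.573]
force: [0.5, 0.2, -2.1]
grip_width: 0.0615
finger_force: 46.3
```

```bash
python3 - <<'E'
from w import *
p=wrist()
E
```

```text
tcp [ 0.4535 -0.2576  0.1033] yaw 90.16 t 8.8333 F [-0.3  0.1 -2.4] w 0.0618
```

>>> carry_out --rows '[[[-0.035,-0.012,0,0],[-0.0614,-0.0215,0,0],[-0.0614,-0.0215,0.02,0],[-0.0614,-0.0215,0.045,0],[-0.0614,-0.0215,0.06,0],[-0.0614,-0.0215,0.065,0],[-0.0614,-0.0215,0.065,0],[-0.0614,-0.0215,0.065,0]]]'

```text
clock: 9.5
position: [0.4322, -0.3198, 0.0388]
tool_rot: [3.141, -0.0, 1.573]
force: [0.5, -0.8, -2.2]
grip_width: 0.0619
finger_force: 46.3
```

```bash
python3 - <<'E'
from w import *
p=wrist(); t=bot.grab_frame("top"); s=bot.grab_frame("side")
a=cv2.resize(p["pixels"][180:420,100:540],(600,327)); 
def cr(s,k=3):
    u=proj(s,[.432,-.319,.04]).astype(int); return cv2.resize(s["pixels"][u[1]-45:u[1]+45,u[0]-60:u[0]+60],None,fx=k,fy=k)
c=np.zeros((600,800,3),np.uint8); c[:327,:600]=a; c[330:600,:360]=cr(s); c[330:600,400:760]=cr(t); cv2.imwrite("pics/w4.png",c[:,:,::-1])
E
```

```text
tcp [ 0.4323 -0.3201  0.0392] yaw 90.09 t 9.55 F [-0.2 -0.4 -1.4] w 0.0615
```

View pics/w4.png

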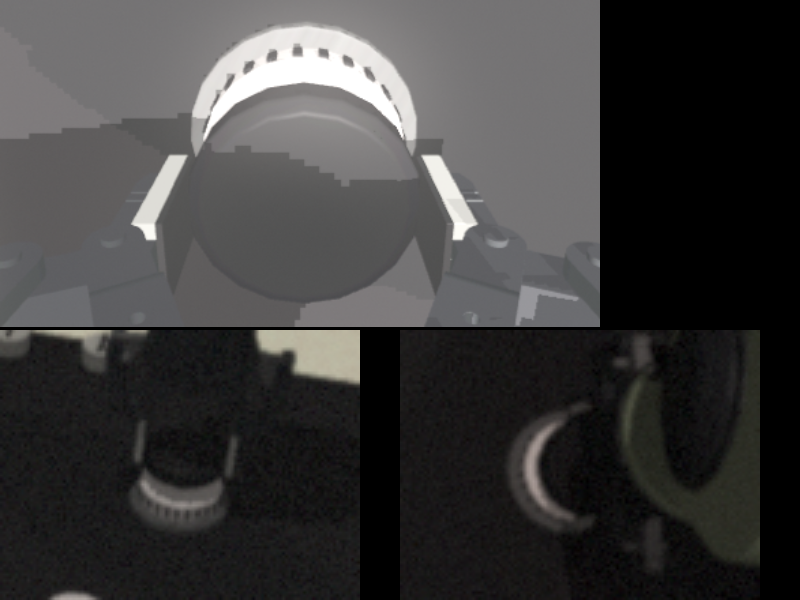

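Wrist view: cap rim centred left-right over the fluted drum, with the head's far edge showing above it. I'll lower to just above contact and compare with the projected outlines.

>>> carry_out --rows '[[[0,0,0.004,0],[0,0,0.008,0],[0,0,0.0115,0],[0,0,0.0115,0],[0,0,0.0115,0]]]'

```text
clock: 10.07
position: [0.4313, -0.3202, 0.0265]
tool_rot: [-3.141, -0.0, 1.571]
force: [0.2, 1.1, -2.1]
grip_width: 0.0618
finger_force: 46.2
```

```bash
python3 - <<'E'
from w import *
p=wrist(); o=bot.observe()
v=cv2.resize(p["pixels"],None,fx=3,fy=3,interpolation=cv2.INTER_CUBIC)
th=np.linspace(0,2*np.pi,90)
def circ(c,z,r,col):
    q=np.array([proj(p,[c[0]+r*np.cos(a),c[1]+r*np.sin(a),z]) for a in th]); cv2.polylines(v,[((q+.5)*3).astype(np.int32).reshape(-1,1,2)],True,col)
B=(.4322,-.3191); T=o["position"]
circ(B,.030,.032,(0,255,0)); circ(B,.016,.039,(0,255,255)); circ(B,.008,.039,(0,255,255)); circ(T,T[2]+.0055,.032,(255,0,0)); circ(T,T[2]+.0165,.032,(255,0,0))
cv2.imwrite("pics/w5.png",v[600:1200,560:1360,::-1])
E
```

```text
tcp [ 0.4314 -0.3203  0.0267] yaw 90.04 t 10.1167 F [ 1.   0.6 -2.5] w 0.0617
```

View pics/w5.png

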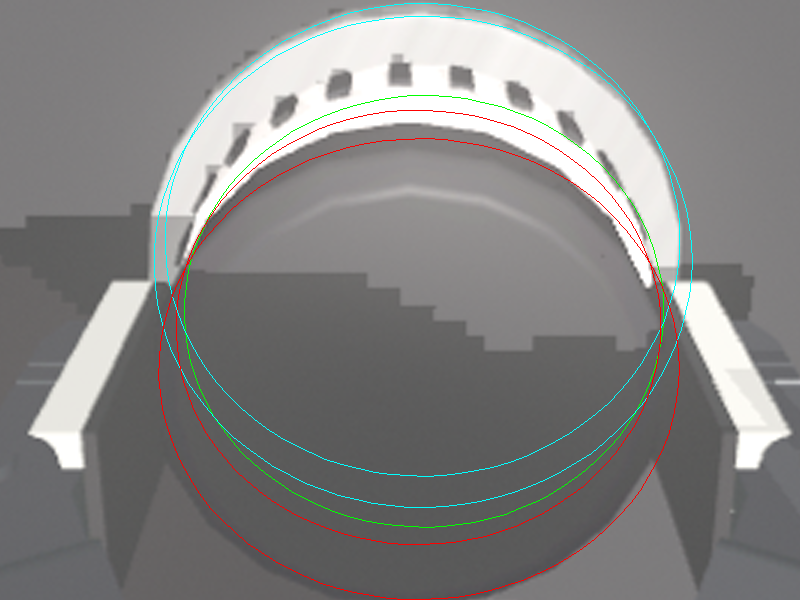

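Cap rim is about 2–3 mm towards -y and 1 mm towards -x of the head outline. Correcting and setting down.

>>> carry_out --rows '[[[0.0028,0.001,0,0],[0.0028,0.001,0,0],[0.0028,0.001,0.001,0],[0.0028,0.001,0.0015,0],[0.0028,0.001,0.002,0],[0.0028,0.001,0.002,0]]]'

```text
clock: 10.62
position: [0.4324, -0.3176, 0.0247]
tool_rot: [-3.142, -0.0, 1.571]
force: [-0.4, 0.1, -1.9]
grip_width: 0.0617
finger_force: 46.5
```

>>> carry_out --rows '[[[0,0,0.001,0],[0,0,0.0015,0],[0,0,0.002,0],[0,0,0.002,0]]]'

```text
clock: 10.95
position: [0.4325, -0.3177, 0.0243]
tool_rot: [-3.142, 0.001, 1.571]
force: [-9.4, 6.2, 37.6]
grip_width: 0.0618
finger_force: 53.5
```

Contact, matching the 30 mm top height. Backing off slightly and opening.

>>> carry_out --rows '[[[0,0,-0.0015,0],[0,0,-0.0015,0]]]'

```text
clock: 11.12
position: [0.4326, -0.3177, 0.0247]
tool_rot: [3.141, 0.0, 1.571]
force: [0.9, 0.1, -2.2]
grip_width: 0.0613
finger_force: 47.0
```

>>> carry_out --rows '[[[0,0,0,0],[0,0,0,0],[0,0,0,0],[0,0,0,0],[0,0,-0.02,0],[0,0,-0.05,0],[0,0,-0.08,0],[0,0,-0.08,0],[0,0,-0.08,0]]]' --grip 0.0854

```text
clock: 11.87
position: [0.433, -0.3182, 0.1056]
tool_rot: [3.139, 0.002, 1.571]
force: [-0.6, -0.7, -0.7]
grip_width: 0.0857
finger_force: 0.0
```

```bash
python3 - <<'E'
from w import *
p=wrist()
v=p["pixels"].copy(); th=np.linspace(0,2*np.pi,90)
for z,r,c in [(.041,.032,(255,0,0)),(.016,.039,(0,255,0))]:
    q=np.array([proj(p,[.4322+r*np.cos(a),-.3191+r*np.sin(a),z]) for a in th]); cv2.polylines(v,[q.round().astype(np.int32).reshape(-1,1,2)],True,c)
cv2.imwrite("pics/w6.png",cv2.resize(v[140:380,160:480],None,fx=2,fy=2)[:,:,::-1])
E
```

```text
tcp [ 0.4324 -0.3178  0.1045] yaw 90.02 t 11.9167 F [-0.4 -0.4  0.1] w 0.0855
```

View pics/w6.png

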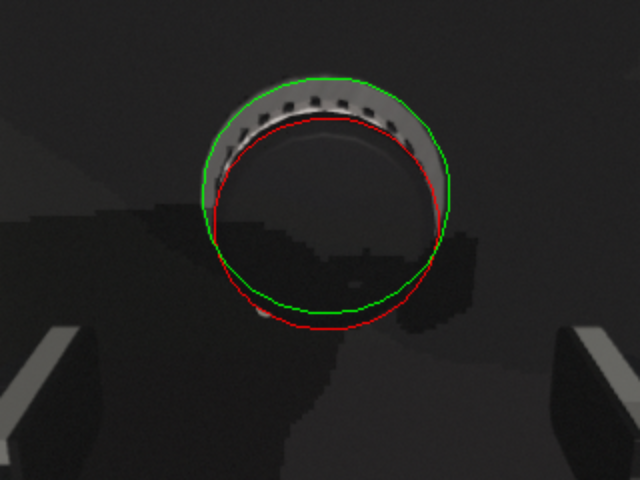

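Large cap lies centred on its head: the red cap circle matches the rim to 1–2 mm. Now to the medium cap, in an arc.

>>> carry_out --rows '[[[0.318,0.0875,-0.04,0],[0.318,0.0875,-0.04,0],[0.318,0.0875,-0.04,0],[0.318,0.0875,-0.04,0],[0.318,0.0875,-0.04,0],[0.318,0.0875,-0.04,0],[0.318,0.0875,-0.04,0],[0.36,0.08,-0.04,0],[0.4,0.07,-0.04,0],[0.44,0.055,-0.04,0],[0.48,0.04,-0.04,0],[0.52,0.025,-0.04,0]]]'

```text
clock: 12.92
position: [0.4691, 0.166, 0.1431]
tool_rot: [-3.14, 0.0, 1.571]
force: [1.5, 0.6, -0.3]
grip_width: 0.0852
finger_force: 0.0
```

```bash
python3 - <<'E'
from w import *
wrist()
E
```

```text
tcp [0.4661 0.1745 0.1436] yaw 90.53 t 12.9667 F [-5.8 13.6  0.8] w 0.0856
```

>>> carry_out --rows '[[[0.145,-0.05,0.03,0],[0.145,-0.05,0.03,0],[0.145,-0.05,0.03,0],[0.145,-0.05,0.03,0],[0.145,-0.05,0.03,0],[0.145,-0.05,0.03,0],[0.145,-0.05,0.03,0]]]'

```text
clock: 13.55
position: [0.4201, 0.3083, 0.1133]
tool_rot: [-3.14, 0.001, 1.571]
force: [-0.8, -0.7, -0.8]
grip_width: 0.0852
finger_force: 0.0
```

```bash
python3 - <<'E'
from w import *
p=wrist(); capfix(p,"cap_medium",(.4141,.3229))
E
```

```text
tcp [0.4205 0.3079 0.1136] yaw 89.97 t 13.6 F [-0.2 -0.3  0.6] w 0.0851
cap_medium exp [315. 210.] got [315.2 207. ] mean col [43. 42. 38.] xy [0.414  0.3252] size [50. 52.] yaw -89.9
```

>>> carry_out --rows '[[[0.016,-0.0065,0,0],[0.016,-0.0065,0.03,0],[0.016,-0.0065,0.06,0],[0.016,-0.0065,0.085,0],[0.016,-0.0065,0.1,0],[0.016,-0.0065,0.108,0],[0.016,-0.0065,0.113,0],[0.016,-0.0065,0.1155,0],[0.016,-0.0065,0.1155,0],[0.016,-0.0065,0.1155,0]]]' --grip 0.0854

```text
clock: 14.48
position: [0.4142, 0.3253, -0.0005]
tool_rot: [3.141, -0.001, 1.571]
force: [0.1, 0.6, -0.0]
grip_width: 0.0857
finger_force: 0.0
```

>>> carry_out --rows '[[[0,0,0,0],[0,0,0,0],[0,0,0,0],[0,0,0,0],[0,0,0,0],[0,0,0,0],[0,0,0,0],[0,0,0,0]]]' --grip 0.042 --grip_force 40

```text
clock: 15.15
position: [0.414, 0.3253, -0.0006]
tool_rot: [3.141, -0.0, 1.571]
force: [-1.5, -2.8, 12.8]
grip_width: 0.049
finger_force: 39.2
```

>>> carry_out --rows '[[[0,0,-0.01,0],[0,0,-0.04,0],[0,0,-0.08,0],[-0.035,0.011,-0.1,0],[-0.651,0.197,-0.1,0],[-0.651,0.197,-0.1,0],[-0.651,0.197,-0.1,0],[-0.651,0.197,-0.1,0],[-0.651,0.197,-0.1,0],[-0.651,0.197,-0.1,0],[-0.651,0.197,-0.1,0],[-0.651,0.197,-0.1,0]]]'

```text
clock: 16.15
position: [0.5214, -0.0309, 0.0994]
tool_rot: [3.141, 0.0, 1.572]
force: [1.4, 0.6, -1.3]
grip_width: 0.0486
finger_force: 42.8
```

```bash
python3 - <<'E'
from w import *
wrist()
E
```

```text
tcp [ 0.523  -0.0402  0.099 ] yaw 89.55 t 16.2 F [  0.1 -15.1  -1.9] w 0.0487
```

>>> carry_out --rows '[[[-0.282,0.087,0,0],[-0.282,0.087,0,0],[-0.282,0.087,0,0],[-0.282,0.087,0,0],[-0.282,0.087,0,0],[-0.282,0.087,0,0],[-0.282,0.087,0,0],[-0.282,0.087,0,0],[-0.282,0.087,0,0],[-0.282,0.087,0,0],[-0.282,0.087,0,0]]]'

```text
clock: 17.12
position: [0.6084, -0.3092, 0.099]
tool_rot: [-3.142, -0.001, 1.573]
force: [0.5, 0.2, -1.5]
grip_width: 0.0486
finger_force: 42.8
```

```bash
python3 - <<'E'
from w import *
wrist()
E
```

```text
tcp [ 0.6085 -0.3092  0.099 ] yaw 90.13 t 17.1667 F [ 0.   0.7 -1.8] w 0.0487
```

>>> carry_out --rows '[[[-0.0153,0.0023,0,0],[-0.0153,0.0023,0.02,0],[-0.0153,0.0023,0.04,0],[-0.0153,0.0023,0.055,0],[-0.0153,0.0023,0.063,0],[-0.0153,0.0023,0.066,0],[-0.0153,0.0023,0.066,0],[-0.0153,0.0023,0.066,0]]]'

```text
clock: 17.83
position: [0.6112, -0.3259, 0.0335]
tool_rot: [3.141, 0.0, 1.572]
force: [1.0, 0.5, -1.4]
grip_width: 0.0488
finger_force: 42.8
```

```bash
cat >> w.py <<'E'
def overlay(B,r,und,name,dy=0):
    p=wrist(); T=bot.observe()["position"]; v=cv2.resize(p["pixels"],None,fx=3,fy=3,interpolation=cv2.INTER_CUBIC); th=np.linspace(0,2*np.pi,90)
    for c,z,rr,col in [(B,.03,r,(0,255,0)),(B,.016,r+.007,(0,255,255)),(T,T[2]+und,r,(255,0,0)),(T,T[2]+und+.011,r,(255,0,0))]:
        q=np.array([proj(p,[c[0]+rr*np.cos(a),c[1]+rr*np.sin(a),z]) for a in th]); cv2.polylines(v,[((q+.5)*3).astype(np.int32).reshape(-1,1,2)],True,col)
    cv2.imwrite("pics/"+name,v[600:1200,560:1360,::-1])
E
python3 -c "
from w import *
overlay((.6109,-.3257),.0255,.0007,'w7.png')"
```

```text
tcp [ 0.6113 -0.326   0.0336] yaw 90.05 t 17.8833 F [ 0.1  0.7 -1.7] w 0.0487
```

View pics/w7.png

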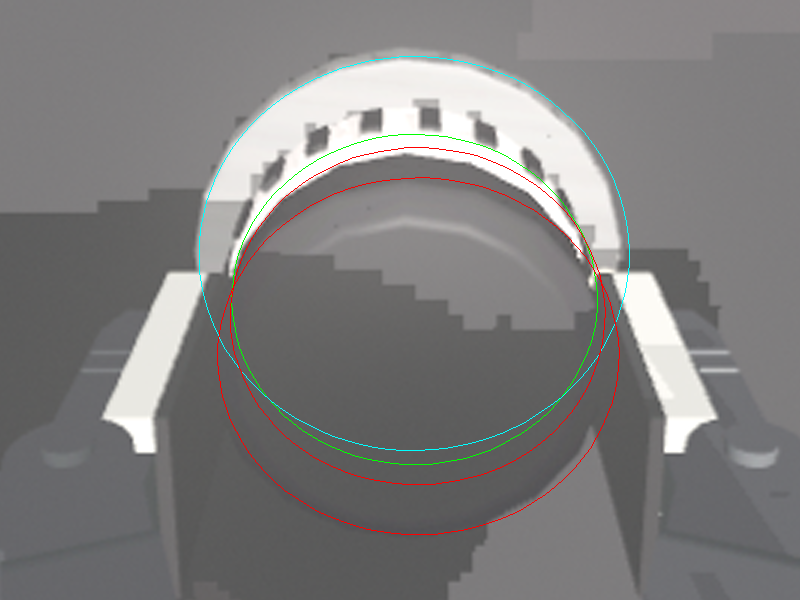

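Cap over the medium head to within 2 mm. Correcting 1.5 mm and lowering.

>>> carry_out --rows '[[[0.0018,0,0,0],[0.0018,0,0.001,0],[0.0018,0,0.002,0],[0.0018,0,0.003,0],[0.0018,0,0.004,0],[0.0018,0,0.0043,0],[0.0018,0,0.0043,0]]]'

```text
clock: 18.47
position: [0.6108, -0.3243, 0.0295]
tool_rot: [3.141, 0.0, 1.571]
force: [-6.3, 2.9, 16.8]
grip_width: 0.0485
finger_force: 44.6
```

>>> carry_out --rows '[[[0,0,-0.0007,0],[0,0,-0.0007,0]]]'

```text
clock: 18.63
position: [0.6109, -0.3243, 0.0296]
tool_rot: [3.141, 0.0, 1.571]
force: [-2.9, 1.6, 9.0]
grip_width: 0.049
finger_force: 43.8
```

>>> carry_out --rows '[[[0,0,0,0],[0,0,0,0],[0,0,0,0],[0,0,0,0],[0,0,-0.02,0],[0,0,-0.05,0],[0,0,-0.09,0],[0,0,-0.12,0]]]' --grip 0.0854

```text
clock: 19.3
position: [0.611, -0.3241, 0.1514]
tool_rot: [3.141, 0.0, 1.572]
force: [1.3, 0.2, 0.5]
grip_width: 0.0852
finger_force: 0.0
```

>>> carry_out --rows '[[[0.65,-0.0135,0,0],[0.65,-0.0135,0,0],[0.65,-0.0135,0,0],[0.65,-0.0135,0,0],[0.65,-0.0135,0,0],[0.65,-0.0135,0,0],[0.65,-0.0135,0,0],[0.65,-0.0135,0,0],[0.65,-0.0135,0,0],[0.65,-0.0135,0,0],[0.65,-0.0135,0,0],[0.65,-0.0135,0,0]]]'

```text
clock: 20.3
position: [0.5997, 0.1777, 0.1491]
tool_rot: [3.141, 0.0, 1.571]
force: [0.4, -0.3, -0.6]
grip_width: 0.0853
finger_force: 0.0
```

>>> carry_out --rows '[[[0.13,-0.003,0,0],[0.13,-0.003,0,0],[0.13,-0.003,0,0],[0.13,-0.003,0,0],[0.13,-0.003,0,0],[0.13,-0.003,0,0],[0.13,-0.003,0,0]]]'

```text
clock: 20.88
position: [0.5973, 0.3044, 0.1489]
tool_rot: [3.142, 0.001, 1.57]
force: [-0.1, -0.2, 0.4]
grip_width: 0.085
finger_force: 0.0
```

```bash
python3 - <<'E'
from w import *
p=wrist(); capfix(p,"cap_small",(.5975,.3256))
E
```

```text
tcp [0.5975 0.3042 0.149 ] yaw 89.94 t 20.9333 F [-1.  -0.8 -0.2] w 0.0854
cap_small exp [324. 190.] got [325.  187.6] mean col [49. 49. 43.] xy [0.598  0.3277] size [39. 37.] yaw 90.0
```

>>> carry_out --rows '[[[0.022,0.0005,0.02,0],[0.022,0.0005,0.06,0],[0.022,0.0005,0.095,0],[0.022,0.0005,0.12,0],[0.022,0.0005,0.135,0],[0.022,0.0005,0.143,0],[0.022,0.0005,0.147,0],[0.022,0.0005,0.1475,0],[0.022,0.0005,0.1475,0],[0.022,0.0005,0.1475,0]]]' --grip 0.075

```text
clock: 21.82
position: [0.5982, 0.328, 0.003]
tool_rot: [3.14, -0.001, 1.571]
force: [-0.6, 0.7, -0.4]
grip_width: 0.0747
finger_force: 0.0
```

>>> carry_out --rows '[[[0,0,0,0],[0,0,0,0],[0,0,0,0],[0,0,0,0],[0,0,0,0],[0,0,0,0],[0,0,0,0],[0,0,0,0]]]' --grip 0.03 --grip_force 35

```text
clock: 22.48
position: [0.5977, 0.3278, 0.0024]
tool_rot: [3.141, -0.0, 1.571]
force: [-2.8, -1.3, 9.1]
grip_width: 0.036
finger_force: 34.2
```

>>> carry_out --rows '[[[0,0,-0.01,0],[0,0,-0.04,0],[0,0,-0.075,0],[-0.035,0.002,-0.095,0],[-0.4475,0.032,-0.095,0],[-0.4475,0.032,-0.095,0],[-0.4475,0.032,-0.095,0],[-0.4475,0.032,-0.095,0],[-0.4475,0.032,-0.095,0],[-0.4475,0.032,-0.095,0],[-0.4475,0.032,-0.095,0],[-0.4475,0.032,-0.095,0]]]'

```text
clock: 23.48
position: [0.6237, -0.0418, 0.0973]
tool_rot: [3.141, 0.0, 1.572]
force: [1.5, -0.2, -0.7]
grip_width: 0.0358
finger_force: 35.3
```

>>> carry_out --rows '[[[-0.08,0.006,0,0],[-0.08,0.006,0,0],[-0.08,0.006,0,0],[-0.08,0.006,0,0],[-0.08,0.006,0,0]]]'

```text
clock: 23.9
position: [0.6299, -0.1191, 0.097]
tool_rot: [3.141, -0.001, 1.571]
force: [0.3, 1.9, -0.2]
grip_width: 0.0356
finger_force: 35.3
```

```bash
python3 -c "
from w import *
wrist()"
```

```text
tcp [ 0.63   -0.1183  0.097 ] yaw 90.11 t 23.95 F [ 0.1  1.4 -0.3] w 0.0357
```

Lowering to 4 mm above the small head and checking.

>>> carry_out --rows '[[[-0.0005,0,0.02,0],[-0.0005,0,0.035,0],[-0.0005,0,0.05,0],[-0.0005,0,0.058,0],[-0.0005,0,0.0605,0],[-0.0005,0,0.0605,0],[-0.0005,0,0.0605,0]]]'

```text
clock: 24.53
position: [0.6302, -0.12, 0.0364]
tool_rot: [3.141, -0.0, 1.572]
force: [-0.2, -0.3, -0.4]
grip_width: 0.0356
finger_force: 35.3
```

```bash
python3 -c "
from w import *
overlay((.6298,-.1207),.019,-.0024,'w8.png')"
```

```text
tcp [ 0.6303 -0.1202  0.0367] yaw 90.04 t 24.5833 F [-1.2 -0.3 -0.6] w 0.0354
```

View pics/w8.png

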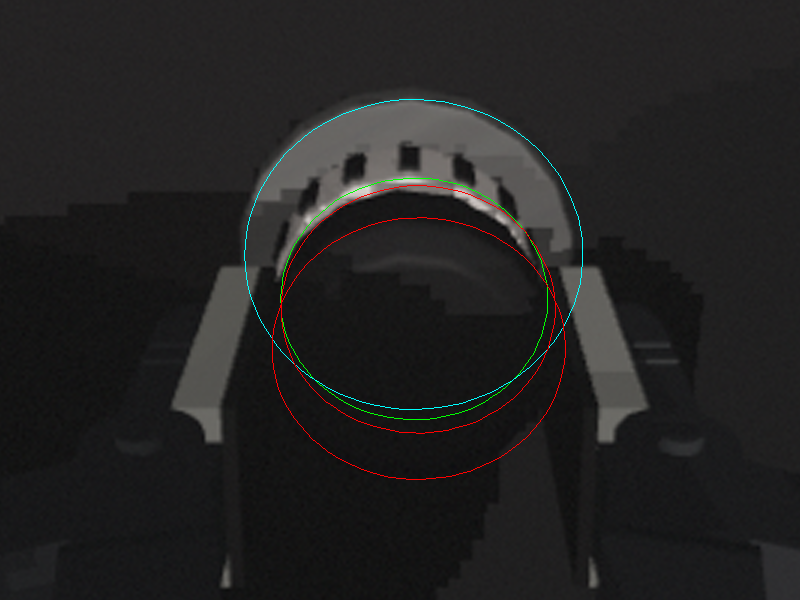

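Cap within about 2 mm of the head; nudging 1.5 mm towards +y and setting down.

>>> carry_out --rows '[[[0.0015,-0.0005,0,0],[0.0015,-0.0005,0.001,0],[0.0015,-0.0005,0.002,0],[0.0015,-0.0005,0.003,0],[0.0015,-0.0005,0.004,0],[0.0015,-0.0005,0.0045,0],[0.0015,-0.0005,0.0045,0]]]'

```text
clock: 25.17
position: [0.6295, -0.1188, 0.0323]
tool_rot: [3.141, 0.0, 1.571]
force: [-6.1, 1.1, 13.4]
grip_width: 0.0359
finger_force: 36.7
```

>>> carry_out --rows '[[[0,0,-0.0006,0],[0,0,-0.0006,0]]]'

```text
clock: 25.33
position: [0.6295, -0.1188, 0.0324]
tool_rot: [3.141, 0.0, 1.571]
force: [-1.8, -0.4, 5.4]
grip_width: 0.0358
finger_force: 36.0
```

>>> carry_out --rows '[[[0,0,0,0],[0,0,0,0],[0,0,0,0],[0,0,0,0],[0,0,-0.02,0],[0,0,-0.05,0],[0,0,-0.09,0],[0,0,-0.12,0]]]' --grip 0.07

```text
clock: 26.0
position: [0.6296, -0.1185, 0.1545]
tool_rot: [3.141, -0.0, 1.572]
force: [1.1, 0.1, 0.7]
grip_width: 0.0697
finger_force: 0.0
```

>>> carry_out --rows '[[[0.25,-0.21,0,32.7],[0.25,-0.21,0,32.7],[0.25,-0.21,0,32.7],[0.25,-0.21,0,32.7],[0.25,-0.21,0,32.7],[0.25,-0.21,0,32.7],[0.25,-0.21,0,32.7],[0.25,-0.21,0,32.7],[0.25,-0.21,0,32.7],[0.25,-0.21,0,32.7],[0.25,-0.21,0,32.7],[0.25,-0.21,0,32.7]]]'

```text
clock: 27.0
position: [0.4198, 0.1304, 0.1521]
tool_rot: [3.141, 0.0, 0.999]
force: [-0.0, -0.1, -0.9]
grip_width: 0.07
finger_force: 0.0
```

```bash
python3 - <<'E'
from w import *
p=wrist(name="w9.png"); capfix(p,"cap_oblong",(.4105,.1333))
E
```

```text
tcp [0.4198 0.1304 0.1521] yaw 57.24 t 27.05 F [-0.9  1.  -0.8] w 0.0703
cap_oblong exp [311. 220.] got [309.7 212.9] mean col [48. 47. 43.] xy [0.4124 0.1385] size [131.  45.] yaw 56.5
```

View pics/w9.png

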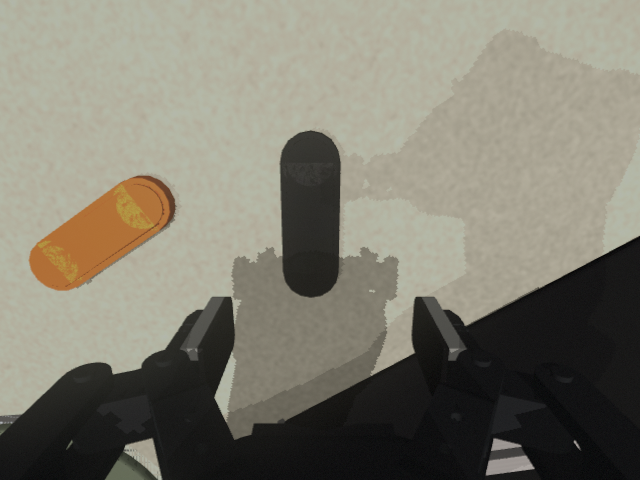

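The black bar lies at (310,213), aligned with the fingers; the orange one at (100,232) is well aside. Grasping the black one.

>>> carry_out --rows '[[[0.0013,-0.01,0.02,0.4],[0.0013,-0.01,0.06,0.4],[0.0013,-0.01,0.095,0.4],[0.0013,-0.01,0.12,0.4],[0.0013,-0.01,0.137,0.4],[0.0013,-0.01,0.146,0.4],[0.0013,-0.01,0.15,0.4],[0.0013,-0.01,0.1515,0.4],[0.0013,-0.01,0.1515,0.4],[0.0013,-0.01,0.1515,0.4]]]'

```text
clock: 27.93
position: [0.4121, 0.1377, 0.0015]
tool_rot: [3.141, -0.001, 0.993]
force: [-0.6, 0.5, -0.3]
grip_width: 0.0697
finger_force: 0.0
```

>>> carry_out --rows '[[[0,0,0,0],[0,0,0,0],[0,0,0,0],[0,0,0,0],[0,0,0,0],[0,0,0,0],[0,0,0,0],[0,0,0,0]]]' --grip 0.035 --grip_force 60

```text
clock: 28.6
position: [0.412, 0.1377, 0.0016]
tool_rot: [3.14, -0.001, 0.994]
force: [-3.0, -0.6, 21.1]
grip_width: 0.0422
finger_force: 58.1
```

>>> carry_out --rows '[[[0,0,-0.005,0],[0,0,-0.02,0],[0,0,-0.03,0],[0,0,-0.03,0],[0,0,-0.03,0]]]'

```text
clock: 29.02
position: [0.4119, 0.1376, 0.031]
tool_rot: [3.141, -0.001, 0.993]
force: [0.4, 0.2, -4.0]
grip_width: 0.0418
finger_force: 63.0
```

```bash
python3 - <<'E'
from w import *
p=wrist(name="w10.png"); z=bot.observe()["position"][2]; capfix(p,"cap_oblong",bot.observe()["position"][:2],z+.008)
E
```

```text
tcp [0.4116 0.1375 0.0305] yaw 56.92 t 29.0667 F [ 0.2 -1.8 -2.7] w 0.0424
cap_oblong exp [324. 315.] got [322.3 292. ] mean col [35. 35. 32.] xy [0.4164 0.1459] size [118.  45.] yaw 57.0
```

View pics/w10.png

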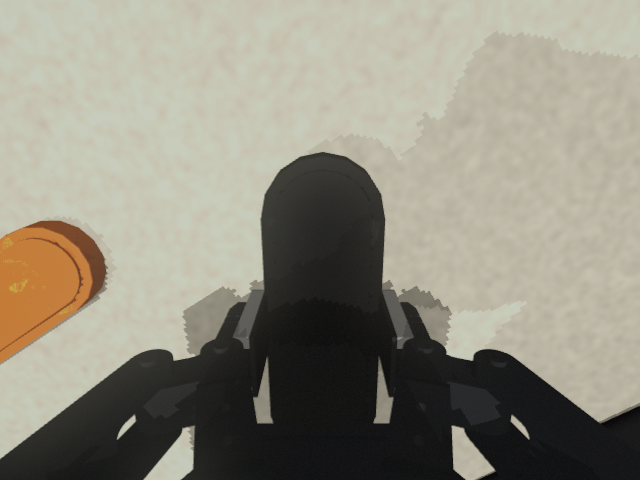

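Bar held, level. Its far end at (322,153) gives the offset along the fingers. Carrying it to the oblong head while turning.

>>> carry_out --rows '[[[0,0,-0.03,0],[0,0,-0.065,5],[-0.0165,0.0137,-0.08,12],[-0.2065,0.1716,-0.08,79.8],[-0.2065,0.1716,-0.08,79.8],[-0.2065,0.1716,-0.08,79.8],[-0.2065,0.1716,-0.08,79.8],[-0.2065,0.1716,-0.08,79.8],[-0.2065,0.1716,-0.08,79.8],[-0.2065,0.1716,-0.08,79.8],[-0.2065,0.1716,-0.08,79.8],[-0.2065,0.1716,-0.08,79.8]]]'

```text
clock: 30.12
position: [0.4421, -0.1299, 0.1098]
tool_rot: [3.141, 0.001, -0.349]
force: [0.0, 0.2, -2.7]
grip_width: 0.042
finger_force: 63.3
```

>>> carry_out --rows '[[[0,0,0,8],[0,0,0,8],[0,0,0,8]]]'

```text
clock: 30.37
position: [0.4424, -0.1288, 0.1101]
tool_rot: [3.141, 0.001, -0.477]
force: [-0.1, 0.1, -3.4]
grip_width: 0.0421
finger_force: 63.3
```

```bash
python3 - <<'E'
from w import *
p=wrist(); o=bot.observe(); T=np.array(o["position"]); y=o["tool_rot"][2]; u=np.array([np.cos(y),np.sin(y)])
g=p["pixels"]
# cap far end: cap is fixed in the hand, so pixel (322,153) is too
for z in (-.0016,.011): print("far end along tool x", ((onz(p,(322,153),T[2]+z)[:2]-T[:2])@u).round(4))
B=np.array([.4424,-.1291]); th=np.radians(-22.8); e=np.array([np.cos(th),np.sin(th)]); n=np.array([e[1],-e[0]])
d=B-T[:2]; ex=u; ey=np.array([u[1],-u[0]]); print("to burner in tool axes",(d@ex).round(4),(d@ey).round(4),"twist",(np.degrees(y)+22.8).round(2))
cv2.imwrite("pics/w11.png",g[:,:,::-1])
for k in (1,-1): print(proj(p,[*(B+k*.065*e),.03]).round())
E
```

```text
tcp [ 0.4425 -0.1288  0.1102] yaw -27.25 t 30.4167 F [ 0.6  0.5 -2.6] w 0.0426
far end along tool x 0.0614
far end along tool x 0.0626
to burner in tool axes 0.0 0.0003 twist -4.45
[312. 133.]
[330. 336.]
```

View pics/w11.png

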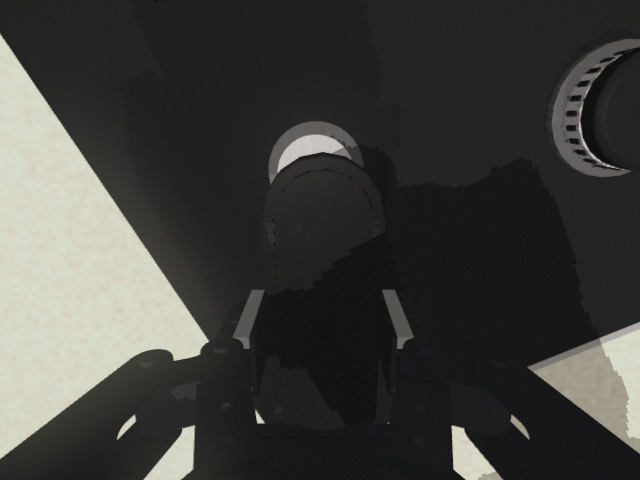

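The cap's centre sits 3 mm back along the fingers. The head's bright end at (318,134) agrees with the prediction (312,133). Turning back 4.4°, shifting 3 mm and lowering.

>>> carry_out --rows '[[[0.003,0,0.01,-4.4],[0.003,0,0.03,-4.4],[0.003,0,0.05,-4.4],[0.003,0,0.065,-4.4],[0.003,0,0.072,-4.4],[0.003,0,0.0745,-4.4],[0.003,0,0.0745,-4.4],[0.003,0,0.0745,-4.4]]]'

```text
clock: 31.08
position: [0.4457, -0.1306, 0.0367]
tool_rot: [-3.141, -0.001, -0.403]
force: [0.2, 0.2, -3.1]
grip_width: 0.042
finger_force: 63.2
```

```bash
python3 - <<'E'
from w import *
p=wrist(); v=cv2.resize(p["pixels"],None,fx=3,fy=3,interpolation=cv2.INTER_CUBIC)
v=np.clip(v.astype(float)*1.6,0,255).astype(np.uint8)
B=np.array([.4424,-.1291]); a=np.radians(-22.8); e=np.array([np.cos(a),np.sin(a)]); n=np.array([-e[1],e[0]])
for z,w in ((.03,0),(.016,.007)):
    q=[]
    for t in np.linspace(-np.pi/2,np.pi/2,30): q.append(proj(p,[*(B+(.043+(.022+w)*np.cos(t))*e+(.022+w)*np.sin(t)*n),z]))
    cv2.polylines(v,[((np.array(q)+.5)*3).astype(np.int32).reshape(-1,1,2)],False,(0,255,0))
cv2.imwrite("pics/w12.png",v[240:840,560:1360,::-1])
E
```

```text
tcp [ 0.4458 -0.1306  0.0369] yaw -23.08 t 31.1333 F [ 0.2  0.5 -3.7] w 0.0423
```

View pics/w12.png

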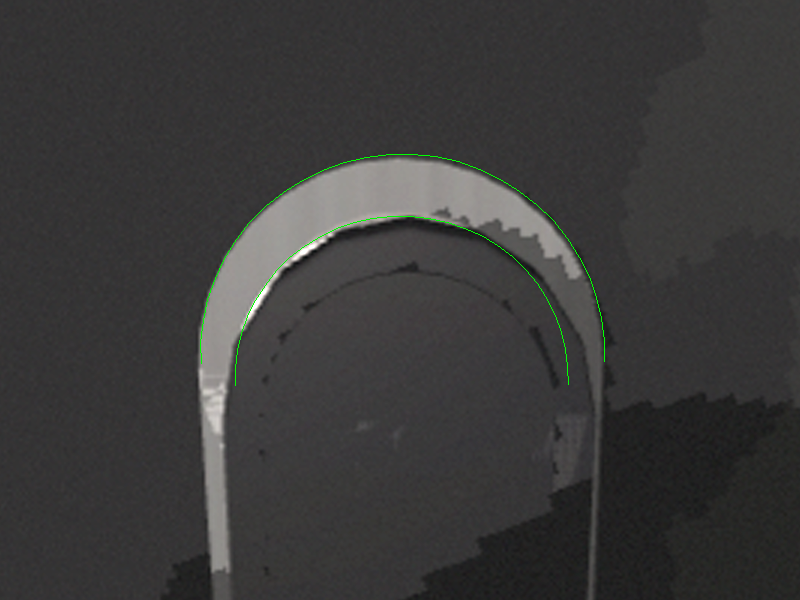

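Cap end follows the head outline to about 1 mm. Nudging 1 mm left and setting down.

>>> carry_out --rows '[[[0,-0.001,0.001,0.2],[0,-0.001,0.002,0.2],[0,-0.001,0.003,0.2],[0,-0.001,0.004,0.2],[0,-0.001,0.005,0.2],[0,-0.001,0.0055,0.2],[0,-0.001,0.0055,0.2]]]'

```text
clock: 31.72
position: [0.4458, -0.1295, 0.0316]
tool_rot: [-3.142, -0.001, -0.407]
force: [-7.3, 3.0, 30.4]
grip_width: 0.0421
finger_force: 67.0
```

>>> carry_out --rows '[[[0,0,-0.001,0],[0,0,-0.001,0]]]'

```text
clock: 31.88
position: [0.4459, -0.1295, 0.0319]
tool_rot: [-3.141, -0.0, -0.407]
force: [0.3, 0.2, -2.4]
grip_width: 0.0422
finger_force: 63.3
```

>>> carry_out --rows '[[[0,0,0,0],[0,0,0,0],[0,0,0,0],[0,0,0,0],[0,0,-0.02,0],[0,0,-0.05,0],[0,0,-0.09,0],[0,0,-0.13,0]]]' --grip 0.07

```text
clock: 32.55
position: [0.445, -0.1293, 0.1628]
tool_rot: [3.141, 0.002, -0.407]
force: [0.6, -0.4, -0.5]
grip_width: 0.0699
finger_force: 0.0
```

>>> carry_out --rows '[[[-0.1,-0.3,-0.05,0],[-0.1,-0.3,-0.05,0],[-0.1,-0.3,-0.05,0],[-0.1,-0.3,-0.05,0],[-0.1,-0.3,-0.05,0],[-0.1,-0.3,-0.05,0],[-0.1,-0.3,-0.05,0],[-0.1,-0.3,-0.05,0],[-0.1,-0.3,-0.05,0],[-0.1,-0.3,-0.05,0]]]'

```text
clock: 33.38
position: [0.4722, 0.1873, 0.2115]
tool_rot: [-3.142, 0.0, -0.403]
force: [0.1, -1.7, 0.0]
grip_width: 0.0701
finger_force: 0.0
```

```bash
python3 - <<'E'
from w import *
t=bot.grab_frame("top"); s=bot.grab_frame("side"); print(np.round(bot.observe()["position"],3))
def f(p,B,pts,z,v,col):
    q=np.array([proj(p,[B[0]+x,B[1]+y,z]) for x,y in pts]); cv2.polylines(v,[((q+.5)*3).astype(np.int32).reshape(-1,1,2)],True,col)
th=np.linspace(0,2*np.pi,60); v=[]
for p in (t,s):
    k=cv2.resize(np.clip(p["pixels"].astype(float)*2.5,0,255).astype(np.uint8),None,fx=3,fy=3,interpolation=cv2.INTER_CUBIC)
    for B,r in (((.4322,-.3191),.032),((.6109,-.3257),.0255),((.6298,-.1207),.019)): f(p,B,[(r*np.cos(a),r*np.sin(a)) for a in th],.042,k,(255,0,0))
    a=np.radians(-22.8); R=np.array([[np.cos(a),-np.sin(a)],[np.sin(a),np.cos(a)]])
    f(p,(.4424,-.1291),[R@[np.sign(np.cos(x))*.043+.022*np.cos(x),.022*np.sin(x)] for x in th],.044,k,(255,0,0)); v.append(k)
c=np.zeros((600,800,3),np.uint8); a=v[0][450:1000,1140:1700]; a=cv2.resize(a,(400,393)); b=cv2.resize(v[1][230:630,800:1280],(400,333)); c[:393,:400]=a; c[:333,400:]=b
cv2.imwrite("pics/end.png",c[:,:,::-1])
E
```

```text
[0.473 0.185 0.211]
```

View pics/end.png

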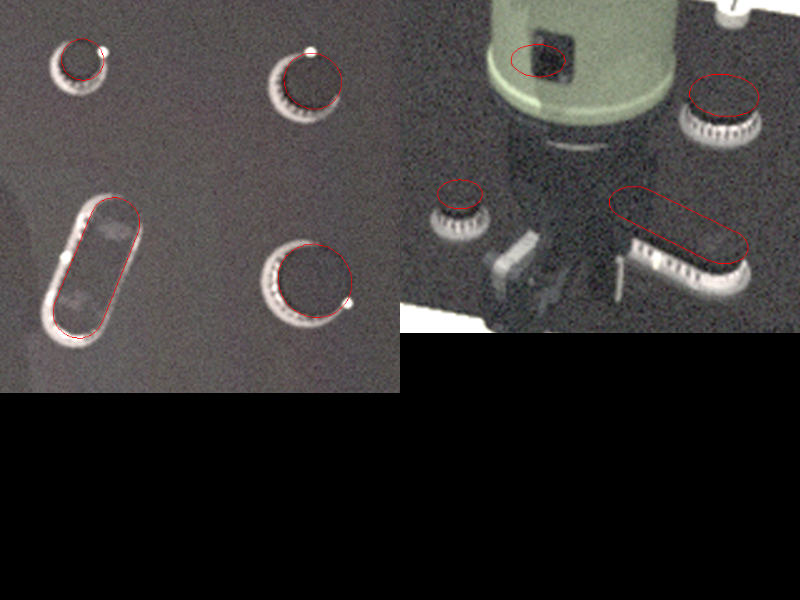

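The end picture shows all four caps on their own heads, flat and matching the expected outlines to about 2 mm. Only the medium cap is hidden from the side camera. Nothing is touching the robot.

```bash
python3 -c "
from workcell import bot
print(bot.job_done())"
```

```text
the job is handed in; nothing more can be done
None
```

All four caps are back on their own burner heads, flat and centred to about 2 mm by the cameras, with the oblong one lined up; the job was handed in at about 33 s, but no verdict came back, and I did not re-measure the screwdriver and tape measure at the end (no move went near either).

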